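# Click the day wheel of the date canister on to green

## Task

The canister of dates has just been refilled and today's colour is green: with a fingertip, flick the lobed edge of the day wheel in its lid forward, the way the arrow on the lid turns, one click at a time and letting every click come to rest, until the green dot stands at the pointer, and do not run past it. Do not lift the canister or shove it about, leave everything else where it stands, and finish clear of everything.

Things in the scene. Friction and masses are not known exactly. Their poses are not given: they have to be found in the camera images.
- canister: Clear glass canister of dates, flat white lid, loose, about 2 kg; it slides if shoved with 8 N or more. Origin: centre of its underside, z up. Glass 136 mm square, 96 high; lid 140 square, from 96 to 112 high; a cover plate on its back part (x from -46 to +70) tops out at 128.5. The day wheel juts out of the lid's front: its own -x side, roughly towards the robot.
- day_wheel (a joint): Turn of the day wheel, rad; grows forward = anticlockwise from above, as the black arrow on the cover turns: the exposed front edge goes to the canister's -y. 8 sprung clicks of 0.785: at the pointer stand 0 white, 0.785 blue, 1.571 yellow, 2.356 red, 3.142 brown, 3.927 green, 4.712 orange, 5.498 black. Starts at white, blue or yellow: 3 to 5 clicks to go.
- wheel_center (a point): Centre of the day wheel on its upright axis, at half its thickness, 50 mm along -x from the canister's origin, 118 mm above the counter; axes as the canister's (they do not turn). The wheel: level grey disc, radius 45 mm, 10 thick. The lid's front edge is 20 mm from here along -x; further out the wheel's edge is free above, below and in front, 90 mm clear.
- push_lobe (a point): Place (fixed to the canister) of the lobe to push next, in any click: 21 mm to +y, 50 mm to -x of the wheel's centre, at half its height. The edge has 8 upright round lobes, radius 6 mm, centred 54 mm from the axis, 45 degrees apart, midway between the dots. A forward click takes this lobe along its arc to the mirror place 41 mm on, at -y, and the next lobe comes here.
- pointer (a point): Tip of the dark pointer on the wheel's steel hub, 19 mm along -x from the wheel's centre, 8 mm above it. The dot just beyond it is the one set. Behaviour of the wheel: let go anywhere it snaps to the nearest click, so a lobe need only be pushed somewhat past half way (past the pointer's line, 21 mm on); it resists with 1 to 3 N at a lobe and does not coast on.
- green_dot (a point): Middle of the green dot on the wheel's top; turns with the wheel. The 8 dots are 21 mm across, 32 mm from the axis, 45 degrees apart. Set: it lies straight beyond the pointer, 32 mm along -x from the wheel's centre.
- snack_cup: Blue plastic snack cup with a pale blue flip lid, 76 mm across, 91 mm high, loose, beside the canister. Origin: centre of its underside. A bystander.
- clamp_jar: Glass jar of nuts with a glass lid shut by a wire clamp, 84 mm across (98 over the wires), 115 mm high, loose, on the canister's other side. Origin: centre of its underside. A bystander.
- wooden_bowl: Small wooden bowl, 116 mm across, 45 mm high, loose. Origin: centre of its underside. A bystander.
- date_plate: White plate, 140 mm across, with four dates on it, 34 mm high over all, loose. Origin: centre of its underside. A bystander.
- coffee_pot: Brass coffee pot, 134 mm over spout and handle, 179 mm high, loose. Origin: centre of its underside. A bystander.
- spoon: Dark wooden spoon, 160 mm long, lying loose. Origin: under its middle. A bystander.
Mind the look-alikes: they are no part of the job. Leave any pink or purple look-alike of the canister alone.

How it is judged:
On the way, in this order (a step that is already met when the one before it is completed fails the run):
1. red has come to rest at the pointer, two clicks before green (value of joint day_wheel between 2.2362 and 2.4762 rad and velocity of joint day_wheel between -0.1 and 0.1 rad/s), for 0.2 s.
2. brown has come to rest at the pointer, one click before green (value of joint day_wheel between 3.0216 and 3.2616 rad and velocity of joint day_wheel between -0.1 and 0.1 rad/s), for 0.2 s.
3. green has come to rest at the pointer (value of joint day_wheel between 3.807 and 4.047 rad and velocity of joint day_wheel between -0.1 and 0.1 rad/s), for 0.2 s.
At the end, for the whole second after the job is handed in: The day wheel rests in its green click (3.927 rad, within 0.12), the canister stands upright within 25 mm of where it stood, at rest (all of step 3 and linear speed of canister below 0.01 m/s and distance of each of canister, wheel_center from where it was at the start of the episode below 0.025 m and angle between canister's own z axis and vertical below 0.05 rad); the robot touches nothing.
It fails at once if the wheel was run on past green (value of joint day_wheel above 4.3982 rad).
It fails at once if the wheel was turned backward past white (value of joint day_wheel below -0.4712 rad).
It fails at once if the canister was lifted or tipped (height (world z) of canister above 0.008 m or angle between canister's own z axis and vertical above 0.1 rad).
It fails at once if the canister was shoved about (distance of any of canister, wheel_center from where it was at the start of the episode above 0.025 m).
It fails at once if the snack cup, clamp jar, bowl, plate, coffee pot or spoon was disturbed (distance of any of snack_cup, clamp_jar, wooden_bowl, date_plate, coffee_pot, spoon from where it was at the start of the episode above 0.02 m or angle between any of snack_cup, clamp_jar, coffee_pot's own z axis and vertical above 0.3 rad).
It also fails if it takes over 64 s, if anything falls off the work surface, if the arm or the gripper's body presses on something with over 40 N, if the wrist force passes 120 N, or if a joint passes its speed limit or range.

## Robot

A 7-joint arm with a two-finger parallel gripper is mounted at the origin on the work surface. World frame = base frame: x ahead of the robot, y to its left, z up, the work surface at z = 0. Lengths are in m, angles in rad, forces in N, time in s.
With the tool pointing down it reaches from about 0.4 to 0.85 m from the base axis. Payload 6.9 kg.
Tool frame: the origin (TCP) lies midway between the tips of the shut fingers; the grasp point (between the pads) lies behind it (ctrl.pinch_z is the z of the grasp point in the tool frame, in m); z points along the fingers, y is the line along which they close (so a half turn about z gives the same grasp; the last joint's range is limited). The gripper opens to 85 mm and grips with 20 to 120 N. Pads are 22 mm wide; open, the fingers measure 114 mm over their backs; the gripper's body (76 mm by 85 mm) begins 54 mm behind the grasp point. The pads swing forward as they close: fully open they stand 13 mm farther back than shut.
Start: joints at [-1, 0.507, -0.238, 1.5, 0.126, 1.149, -0.155], TCP at [0.28, 0.559, 0.195] pointing down, gripper open.
Joint ranges: [-3.08, 3.08], [-0.24, 2.05], [-1.43, 1.35], [0, 2.5], [-1.52, 4.66], [0.17, 1.96], [-2.89, 2.89]. Speed limits (rad/s): [2.39, 2.39, 3.14, 3.14, 3.14, 3.14, 3.14].

## Interface

Orientations are given as a unit quaternion [w, x, y, z].
In Python, from station import ctrl, get_state, vision, ticket, models gives the robot as it stands. Calls block until the motion is done:
- ctrl.movep(position, orientation): joint-space move of the TCP to a pose.
- ctrl.movel(position, frame=None, max_speed=0.15): straight line of the TCP; frame=None keeps the orientation; max_speed is the mean speed in m/s.
- ctrl.set_joints(angles): joint-space move.
- ctrl.ungrasp() and ctrl.close_gripper(force=None): open the fingers fully, or close them until they stop; force is the grip in N (None keeps the last).
- ctrl.pause(seconds).
- ctrl.ik(position, orientation): joint angles nearest the present ones, or None.
- get_state(): the state.
- vision.grab_frame(name): name is "side" or "top" or "wrist"; returns (picture, depth): 480x640x3 uint8, blue, green, red; 480x640 float32, m along the optical axis (not along the pixel's ray), 0 where there is no reading.
- vision.camera_info(name): a dict with "mtx" (3x3 intrinsics, pixels), "R" (3x3) and "t" (3): a world point X has camera coordinates R X + t; the wrist camera has in their place "hand_eye" (4x4, takes a point from camera to tool coordinates, whose origin is the TCP and whose axes are the flange's). Camera axes: x right, y down, z forward; pixel columns grow to the right and rows downward; lengths in m; the calibration is good to about 2 mm. A picture is of the moment at which its call begins: read the wrist's pose just before it. camera_info takes no time and is no camera call.
A pose or a line that the arm cannot do raises ctrl.Unreachable and nothing moves.
- ticket.close_job(): hands the job in; it is judged then, once.
Trained networks look in the newest picture that a camera, given by its name, has taken for a name from the list of things; names that differ only in an ending like _2 or _b are one class to them, and where a whole thing is asked for, a point or a joint stands for the part that bears it (a point fixed in the world has none). Each returns a list of dicts, best first, with "p" (0 to 1); they miss things now and then, are a little off and sometimes report something else, mostly with a low value. They report only what shows in the picture. A call takes as long as a camera call. They do not tell look-alikes from the thing itself.
- models.recognise(camera, target): "point" ([column, row] in pixels, amid what is visible of it).
- models.masks_of(camera, target): "mask" (480x640 bool, what is visible of it) and "point" ([column, row] in pixels, amid what is visible of it).
The state is a dict: "time": time; "qpos": joint angles; "qd": joint speeds; "tau": joint torques, N m; "tcp_pos": TCP position; "eef_rot": TCP orientation; "contact_force": force on the tool from outside, world axes, zero at the start; "wrist_torque": the same for the moment, N m; "width": finger opening in m; "gripper_force": force on a finger pad.
Only numpy, scipy, OpenCV 4.12 (cv2) and the standard library are available. Lean on these libraries where they do the work, as an engineer would, in place of code of your own. Each camera call takes 0.05 s, during which the arm holds its last target. There are 200 camera calls.

## Working session

There is one attempt and no reset: what is moved stays moved. The work goes in short steps, each a Python script; the robot and the scene stay as the last script left them, time stands still between calls to the robot, and variables do not carry over. Pictures are saved under pics/ and viewed, at most 10 in all, crops included, and the job is handed in when it is done.

```bash
mkdir -p pics
python3 - <<'E'
from station import ctrl,get_state,vision,models
import cv2,numpy as np
print(get_state()['time'],ctrl.pinch_z)
ims=[]
for n in("top","side"):
    p,d=vision.grab_frame(n);cv2.imwrite(f"pics/{n}0.png",p);np.save(f"pics/{n}d.npy",d)
    for t in("canister","day_wheel","green_dot","pointer","snack_cup","clamp_jar"):
        print(n,t,[(np.round(r["point"]).tolist(),round(r["p"],2)) for r in models.recognise(n,t)][:4])
E
```

```text
0.0 -0.0187
top canister [([339.0, 295.0], 0.86), ([301.0, 202.0], 0.84)]
top day_wheel [([230.0, 331.0], 0.95), ([316.0, 300.0], 0.9), ([296.0, 225.0], 0.85), ([298.0, 206.0], 0.68)]
top green_dot [([297.0, 226.0], 0.86), ([229.0, 332.0], 0.74), ([316.0, 303.0], 0.67)]
top pointer [([239.0, 310.0], 0.92), ([299.0, 206.0], 0.83), ([340.0, 294.0], 0.79)]
top snack_cup [([256.0, 187.0], 0.67), ([177.0, 202.0], 0.32)]
top clamp_jar [([354.0, 198.0], 0.75)]
side canister [([290.0, 272.0], 0.6), ([374.0, 216.0], 0.6), ([445.0, 291.0], 0.6)]
side day_wheel [([395.0, 217.0], 0.82), ([484.0, 281.0], 0.82), ([318.0, 258.0], 0.63)]
side green_dot [([322.0, 259.0], 0.81), ([479.0, 282.0], 0.8), ([398.0, 217.0], 0.78)]
side pointer [([292.0, 273.0], 0.73), ([445.0, 288.0], 0.64), ([372.0, 219.0], 0.62)]
side snack_cup [([284.0, 336.0], 0.96), ([294.0, 273.0], 0.7)]
side clamp_jar [([252.0, 232.0], 0.84)]
```

View pics/top0.png

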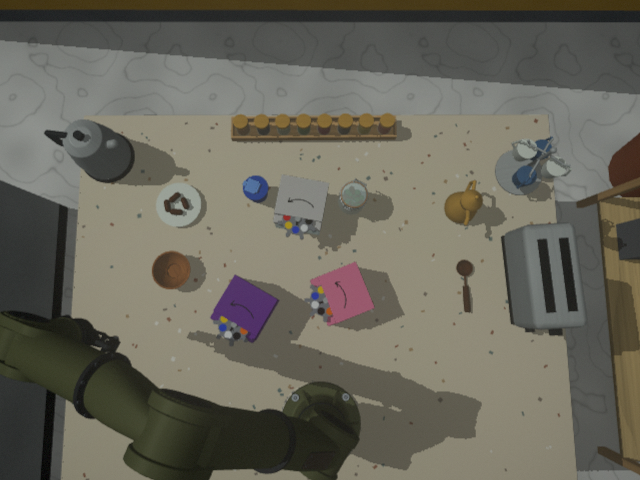

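View pics/side0.png

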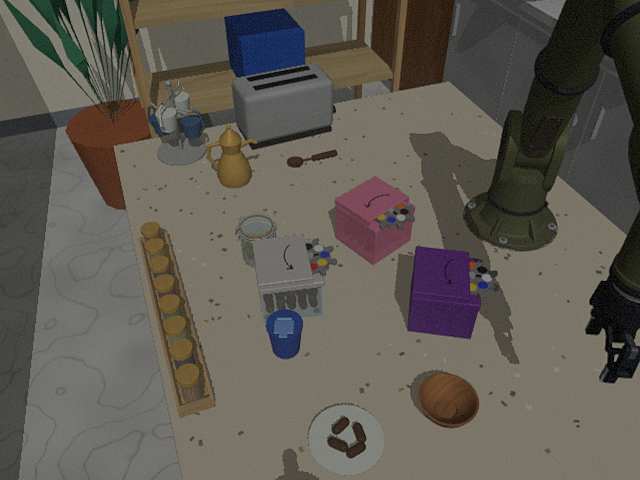

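Candidates for the canister in the top picture are white/grey at (301,202), pink at (342,294) and purple at (244,308). The white one with the wheel at (297,226) is the right one. The cup is at its left (256,188) and the jar at its right (353,196).

```bash
cat > h.py <<'E'
import numpy as np,cv2
from station import ctrl,get_state,vision,ticket,models
from scipy.spatial.transform import Rotation as Ro
def cam(n):
    """K, R(cam->world), origin"""
    i=vision.camera_info(n);K=np.array(i["mtx"])
    if n=="wrist":
        s=get_state();q=s["eef_rot"];T=np.eye(4);T[:3,:3]=Ro.from_quat(np.roll(q,-1)).as_matrix();T[:3,3]=s["tcp_pos"]
        T=T@np.array(i["hand_eye"]);return K,T[:3,:3],T[:3,3]
    R=np.array(i["R"]);return K,R.T,-R.T@np.array(i["t"])
def cloud(c,d):
    K,R,o=c;v,u=np.indices(d.shape)
    p=np.stack([(u-K[0,2])/K[0,0]*d,(v-K[1,2])/K[1,1]*d,d],-1)
    return p@R.T+o
def proj(c,X):
    K,R,o=c;p=(np.atleast_2d(X)-o)@R;p=p@K.T;return p[:,:2]/p[:,2:]
E
python3 - <<'E'
from h import *
d=np.load("pics/topd.npy");c=cam("top");P=cloud(c,d)
im=cv2.imread("pics/top0.png")
sub=np.zeros(d.shape,bool);sub[165:250,262:336]=1
m=sub&(P[...,2]>.1235)&(P[...,2]<.136)&(d>0)
k=m.astype(np.uint8);n,l,st,ce=cv2.connectedComponentsWithStats(k);b=1+st[1:,4].argmax()
q=P[l==b];print(st[b],q[:,2].mean())
r=cv2.minAreaRect((q[:,:2]*1000).astype(np.float32));print(r,cv2.boxPoints(r))
for t,u,v in(("cup",256,187),("jar",354,196)):print(t,P[v,u])
for t in np.round(np.arange(0,.14,.01),2):print(t,(sub&(P[...,2]>t)&(P[...,2]<=t+.01)).sum(),end='; ')
cv2.imwrite("pics/crop.png",cv2.resize(im[150:260,230:380],None,fx=5,fy=5,interpolation=cv2.INTER_CUBIC))
print(proj(c,[[.6,0,.12]]),c[2])
E
```

```text
[ 274  174   55   64 2144] 0.12877132492333737
((619.04052734375, 55.9988899230957), (139.8988037109375, 174.00218200683594), 79.3309555053711) [[520.5933      3.3657074]
 [691.58746   -28.848305 ]
 [717.48773   108.63207  ]
 [546.4936    140.84608  ]]
cup [0.68644717 0.18588807 0.0880086 ]
jar [ 0.65266693 -0.10209908  0.11231542]
0.0 2046; 0.01 18; 0.02 11; 0.03 14; 0.04 9; 0.05 15; 0.06 8; 0.07 16; 0.08 96; 0.09 6; 0.1 23; 0.11 172; 0.12 1629; 0.13 753; 0.14 0; [[319.17881168 213.46748037]] [0.34383577 0.03156472 1.51237111]
```

View pics/crop.png

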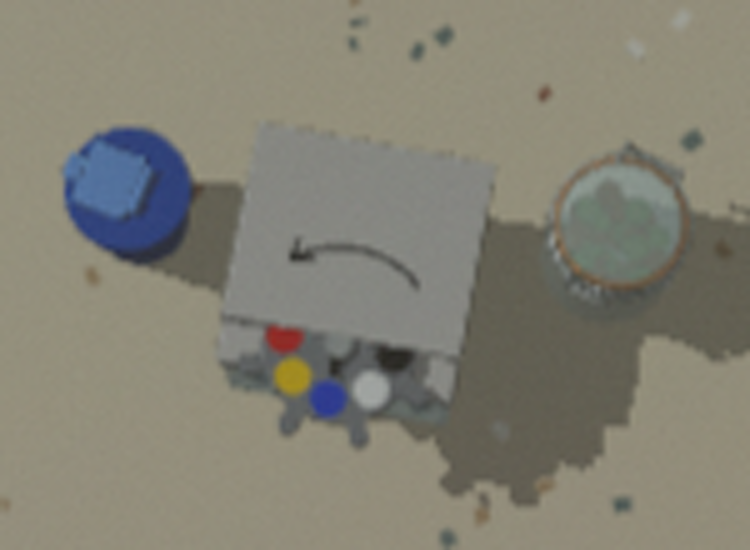

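The crop shows blue at the pointer, about (328,398) in the crop, with yellow next at (293,377) and then red at (285,335). That makes 4 clicks to green. Next I'll go above the wheel with the fingers shut and take one close look.

```bash
cat >> h.py <<'E'
yaw=np.arctan2(-.185,.983)
W=np.array([.5865,.0621,.118])
try: W,yaw=(lambda z:(z["W"],float(z["yaw"])))(np.load("pose.npz"))
except FileNotFoundError: pass
def loc(x,y,z):  # canister axes about the wheel centre -> world, z in world
    c,s=np.cos(yaw),np.sin(yaw);return [W[0]+c*x-s*y,W[1]+s*x+c*y,z]
def quat(sg):    # tool down, tool y along sg*canister x
    y=sg*np.array([np.cos(yaw),np.sin(yaw),0]);z=np.array([0,0,-1.]);R=np.stack([np.cross(y,z),y,z],1)
    return np.roll(Ro.from_matrix(R).as_quat(),1)
E
python3 - <<'E'
from h import *
ctrl.close_gripper()
p=np.array(get_state()["tcp_pos"]);p[2]=.36;ctrl.movel(p.tolist(),max_speed=.3)
for sg in(1,-1):
    q=ctrl.ik(loc(-.08,.042,.25),quat(sg));print(sg,None if q is None else np.round(q,2))
    q=None if q is None else abs(np.array(q)-get_state()["qpos"]).max();print(q)
    if sg==1:q1=q
    else:q2=q
sg=1 if (q1 or 9)<(q2 or 9) else -1
open("sg","w").write(str(sg))
ctrl.movep(loc(-.08,.042,.33),quat(sg))
ctrl.movep(loc(-.08,.042,.25),quat(sg))
s=get_state();print(s["time"],s["tcp_pos"],s["width"],s["contact_force"])
c=cam("wrist");p,d=vision.grab_frame("wrist");np.savez("pics/w.npz",p=p,d=d,R=c[1],o=c[2])
P=cloud(c,d)
print(proj(c,[W,loc(-.05,.021,.118),loc(-.032,0,.123)]))
for u,v in proj(c,[loc(-.05,.021,.123),loc(-.054*.38,.05,.123),loc(-.032,0,.123),loc(-.019,0,.126)]).astype(int):cv2.circle(p,(u,v),4,(255,0,255),1)
cv2.imwrite("pics/w0.png",p)
for t in("day_wheel","green_dot","pointer","push_lobe"):
    print(t,[(np.round(r["point"]).tolist(),round(r["p"],2)) for r in models.recognise("wrist",t)][:3])
E
```

```text
1 [-0.4   0.32  0.19  1.66 -0.06  1.17 -0.39]
0.6044000989352738
-1 [ 0.    0.33 -0.39  1.66  0.13  1.18  2.54]
2.668838069929738
4.4 [0.51553042 0.11910111 0.25028844] -0.00016778247000150543 [ 0.59078854 -0.30943397  1.21041269]
[[405.05337137 260.11369226]
 [354.08093386 239.17984596]
 [372.75912986 261.81628193]]
day_wheel [([181.0, 339.0], 0.89), ([385.0, 257.0], 0.79), ([20.0, 113.0], 0.77)]
green_dot [([177.0, 338.0], 0.84), ([387.0, 256.0], 0.78)]
pointer [([450.0, 250.0], 0.98), ([108.0, 142.0], 0.86), ([215.0, 322.0], 0.57)]
push_lobe [([220.0, 324.0], 0.93), ([106.0, 145.0], 0.81), ([448.0, 253.0], 0.66)]
```

View pics/w0.png

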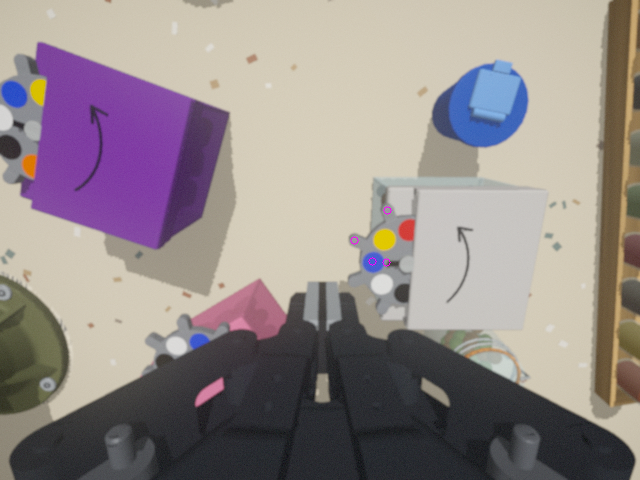

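The projected marks sit on the push lobe (354,240), the next lobe (387,210) and the blue dot at the pointer (373,262), so the pose holds. Now the first click.

```bash
cat >> h.py <<'E'
Z=.107
def click(xin=-.0645,yend=.002):
    F=lambda t:print(t,np.round(np.subtract(get_state()["contact_force"],f0),1))
    ctrl.movel(loc(-.098,.044,Z));ctrl.pause(.2);f0=np.array(get_state()["contact_force"])
    ctrl.movel(loc(xin,.044,Z),max_speed=.06);F("in")
    ctrl.movel(loc(xin,.016,Z),max_speed=.05);F("half")
    ctrl.movel(loc(xin,yend,Z),max_speed=.05);F("end")
    ctrl.pause(.4);F("rest")
    ctrl.movel(loc(-.098,yend,Z),max_speed=.08)
    ctrl.pause(.3)
def look(n):
    ctrl.movel(loc(-.098,.044,Z))
    c=cam("wrist");p,d=vision.grab_frame("wrist");cv2.imwrite(f"pics/{n}w.png",p)
    for t,x in zip(("set","next","lobe"),proj(c,[loc(-.032,0,.123),loc(-.0226,.0226,.123),loc(-.05,.021,.123)]).round().astype(int)):
        if 2<x[0]<637 and 2<x[1]<477: print(t,x,p[x[1]-2:x[1]+3,x[0]-2:x[0]+3].mean((0,1)).round())
    t,_=vision.grab_frame("top");cv2.imwrite(f"pics/{n}t.png",cv2.resize(t[150:260,230:380],None,fx=4,fy=4,interpolation=cv2.INTER_CUBIC))
    cv2.imwrite(f"pics/{n}.png",np.hstack([cv2.resize(p,(400,300)),cv2.resize(t[160:250,240:360],(400,300))]))
    print(get_state()["time"])
E
python3 - <<'E'
from h import *
ctrl.movel(loc(-.098,.044,.15));ctrl.movel(loc(-.098,.044,Z))
look("a0")
click();look("a1")
E
```

```text
set [440 353] [58. 57. 60.]
next [462 317] [  0. 202. 227.]
lobe [411 320] [154. 152. 150.]
6.2583
in [ 1.2  0.9 -0.4]
half [ 0.9 -0.3 -1.2]
end [-0.2  0.6 -2.3]
rest [ 0.1  0.7 -0.4]
set [442 355] [59. 57. 59.]
next [464 318] [  0. 202. 227.]
lobe [413 321] [154. 152. 150.]
10.3583
```

View pics/a1.png

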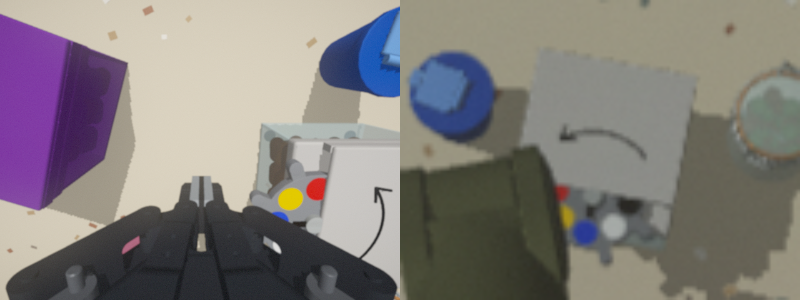

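The wheel still shows blue, with yellow as the next dot, so the finger passed outside the lobes. The tip must be thinner than I assumed, so I'll measure it from the depth picture.

Run:
```python
from h import *
z=np.load("pics/w.npz");d=z["d"];K=np.array(vision.camera_info("wrist")["mtx"])
c=(K,z["R"],z["o"]);P=cloud(c,d);H=np.array(vision.camera_info("wrist")["hand_eye"])
v,u=np.indices(d.shape);Q=np.stack([(u-K[0,2])/K[0,0]*d,(v-K[1,2])/K[1,1]*d,d],-1)@H[:3,:3].T+H[:3,3]
for r in(284,290,300,310,320,330):
    row=Q[r,270:380];k=(d[r,270:380]>0)&(d[r,270:380]<.25);i=np.where(k)[0]
    if len(i):print(r,i[0]+270,i[-1]+270,(row[i]*1000).round()[[0,len(i)//2,-1]].tolist())
```

```text
284 307 336 [[10.0, -7.0, -44.0], [10.0, -0.0, -44.0], [10.0, 6.0, -43.0]]
290 306 337 [[11.0, -7.0, -51.0], [10.0, -0.0, -49.0], [10.0, 6.0, -49.0]]
300 289 354 [[7.0, -14.0, -52.0], [10.0, -0.0, -58.0], [6.0, 13.0, -50.0]]
310 287 356 [[6.0, -14.0, -59.0], [10.0, -0.0, -66.0], [6.0, 13.0, -59.0]]
320 285 358 [[6.0, -14.0, -67.0], [10.0, -1.0, -73.0], [6.0, 13.0, -66.0]]
330 278 365 [[11.0, -14.0, -82.0], [6.0, -0.0, -73.0], [11.0, 14.0, -81.0]]
```

The fingertip is only ±7 mm along the closing line, so I go 8 mm further in.

```bash
sed -i 's/xin=-.0645/xin=-.0565/' h.py
python3 - <<'E'
from h import *
click();look("b1")
E
```

```text
in [ 0.9 -0.8 -0.5]
half [-0.1  0.3 -0.7]
end [ 0.2 -0.5  0.7]
rest [-0.1  0.4 -0. ]
set [442 355] [58. 57. 59.]
next [464 318] [  0. 201. 226.]
lobe [413 321] [154. 152. 151.]
14.6917
```

View pics/b1.png

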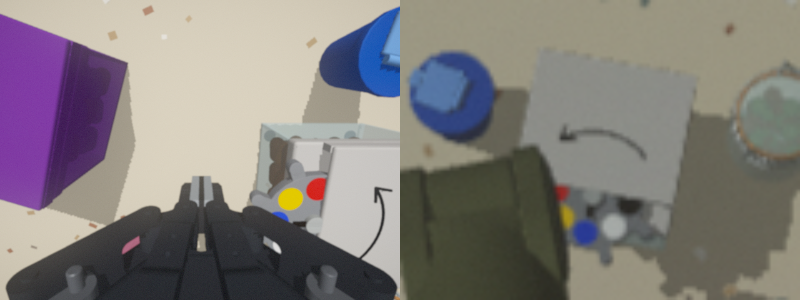

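Run:
```python
from h import *
i=vision.camera_info("wrist");H=np.array(i["hand_eye"]);K=np.array(i["mtx"]);print(H.round(3).tolist(),K.round().tolist())
Hi=np.linalg.inv(H)
for x in([0,0,0],[.01,0,0],[.01,.007,0],[.01,0,-.02],[.01,0,-.044],[-.011,0,0]):
    p=K@(Hi@np.r_[x,1])[:3];print(x,(p[:2]/p[2]).round(),p[2].round(3))
s=get_state();print(s["tcp_pos"],loc(-.098,.044,Z),s["eef_rot"],quat(1),s["width"])
d=np.load("pics/w.npz")["d"];print(d[270:300:3,320])
```

```text
[[0.001, -0.96, -0.281, 0.07], [1.0, 0.001, 0.001, -0.0], [-0.001, -0.281, 0.96, -0.178], [0.0, 0.0, 0.0, 1.0]] [[341.0, 0.0, 322.0], [0.0, 341.0, 238.0], [0.0, 0.0, 1.0]]
[0, 0, 0] [322. 269.] 0.191
[0.01, 0, 0] [322. 252.] 0.188
[0.01, 0.007, 0] [335. 252.] 0.188
[0.01, 0, -0.02] [323. 265.] 0.169
[0.01, 0, -0.044] [323. 285.] 0.146
[-0.011, 0, 0] [322. 287.] 0.194
[0.49812067 0.12253293 0.1068967 ] [np.float64(0.4983286571240528), np.float64(0.1234662309047259), 0.107] [ 1.61742335e-04  7.69959678e-01  6.38092408e-01 -3.83052629e-04] [0.         0.76972478 0.63837588 0.        ] 8.261621713890242e-06
[0.45971122 0.46110886 0.4614763  0.4625773  0.14811125 0.14442007
 0.14290172 0.14005385 0.13772887 0.13413765]
```

The visible finger ends well short of the projected TCP: row 282 against about 252 expected. I'll check the tip with the side camera.

Run:
```python
from h import *
c=cam("side");p,d=vision.grab_frame("side");t=np.array(get_state()["tcp_pos"])
uv=proj(c,[t,t+[0,0,.02],t+[0,0,.044],t*[1,1,0]]).round().astype(int);print(uv)
P=cloud(c,d)
m=(np.hypot(P[...,0]-t[0],P[...,1]-t[1])<.05)&(P[...,2]>.02)&(d>0)
print(np.histogram(P[m][:,2],np.arange(.02,.3,.01)))
for u,v in uv:cv2.circle(p,(u,v),2,(255,0,255),-1)
u,v=uv[0];cv2.imwrite("pics/s1.png",cv2.resize(p[v-90:v+60,u-100:u+100],None,fx=4,fy=4))
```

```text
[[358 270]
 [358 263]
 [359 255]
 [356 302]]
(array([  0,   0,   0,   0,   0,   0,   0,   0,   0,   1,   4,   0,   9,
        46,  49,  44,  59, 163, 146, 155, 126, 164, 196, 108,  36, 113,
       152]), array([0.02, 0.03, 0.04, 0.05, 0.06, 0.07, 0.08, 0.09, 0.1 , 0.11, 0.12,
       0.13, 0.14, 0.15, 0.16, 0.17, 0.18, 0.19, 0.2 , 0.21, 0.22, 0.23,
       0.24, 0.25, 0.26, 0.27, 0.28, 0.29]))
```

View pics/s1.png

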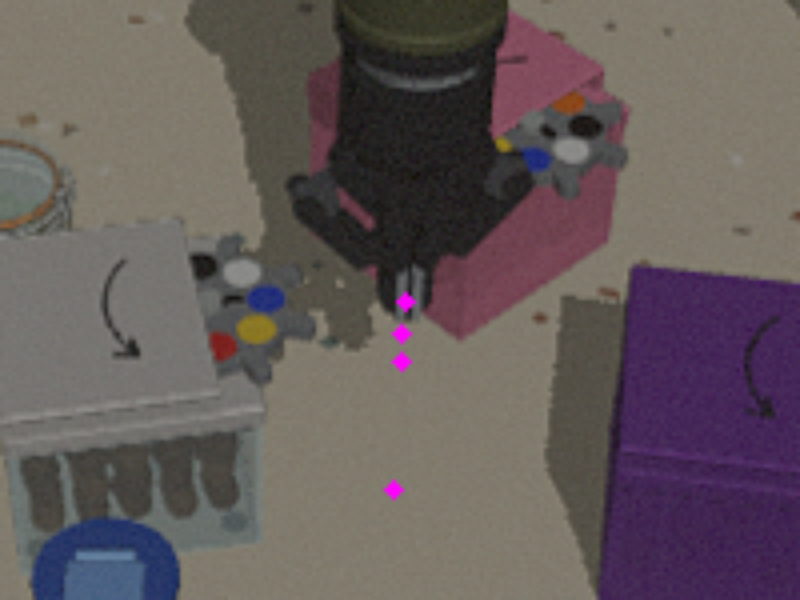

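The fingers really end about 39 mm behind the reported TCP. The side picture shows the tip near crop (405,318) and the TCP marker at (402,362), so I was pushing above the wheel. I lower by that amount and push with the finger's ±14 mm part.

```bash
sed -i 's/^Z=.107/Z=.066/;s/xin=-.0565,yend=.002/xin=-.0645,yend=0.0/' h.py
python3 - <<'E'
from h import *
ctrl.movel(loc(-.098,.044,Z),max_speed=.08)
click();look("c1")
E
```

```text
in [ 0.6 -0.   0.5]
half [-3.7  1.4  0.3]
end [0.5 1.  0.7]
rest [ 0.3 -0.6  0.8]
set [474 412] [46. 41. 41.]
next [504 368] [  0.   0. 204.]
lobe [438 371] [51. 48. 48.]
19.5417
```

View pics/c1.png

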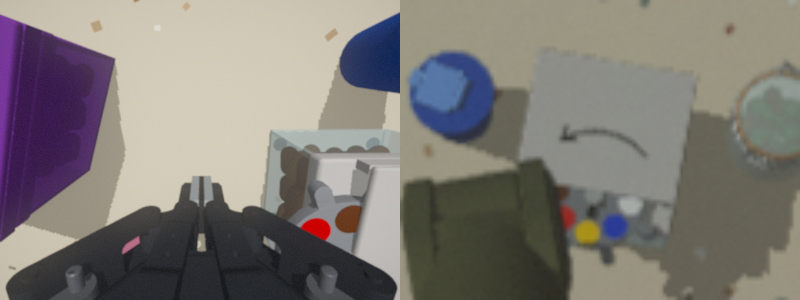

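Yellow now stands at the pointer, with red next and brown after it. One clean click, and the canister hasn't moved. Next, red and then brown, each checked by the colour of the next dot.

Run:
```python
from h import *
click();ctrl.pause(.3);look("d1")
p=cv2.imread("pics/d1w.png")[366:371,502:507].mean((0,1))
if 30<p[2]-p[0] and p[2]<190: click();ctrl.pause(.3);look("d2")
```

```text
in [-0.8 -0.7 -0.5]
half [-2.7  0.5  0.3]
end [0.2 0.  0.3]
rest [-0.7  1.1 -0.1]
set [474 412] [47. 42. 40.]
next [504 368] [ 24.  57. 105.]
lobe [438 371] [51. 47. 46.]
23.9833
in [ 0.8 -0.  -0.1]
half [-2.1  1.7 -0.2]
end [-0.1  0.5  0.4]
rest [-0.5  0.6 -0.7]
set [474 412] [45. 41. 39.]
next [504 368] [ 13. 157.   0.]
lobe [438 371] [52. 49. 47.]
28.425
```

View pics/d2.png

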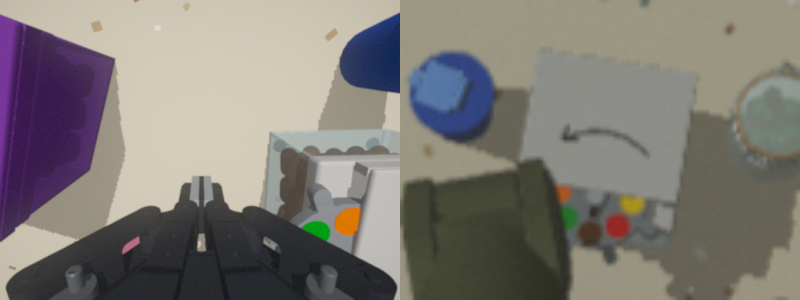

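Brown is set at (590,233) and green is next at (316,232) in the wrist view. One last click, then I retreat upward.

Run:
```python
from h import *
click();ctrl.pause(.3);look("e1")
ctrl.movel(loc(-.12,.044,.2))
ctrl.movel(loc(-.08,.042,.25))
c=cam("wrist");p,d=vision.grab_frame("wrist")
for x in proj(c,[loc(-.032,0,.123),loc(-.0226,.0226,.123),loc(-.0226,-.0226,.123)]).round().astype(int):print(x,p[x[1]-2:x[1]+3,x[0]-2:x[0]+3].mean((0,1)).round())
cv2.imwrite("pics/f.png",p)
ctrl.movel(loc(-.12,.044,.3));print(get_state()["time"])
```

```text
in [-0.   0.2 -0.4]
half [-1.1  1.8 -0.3]
end [1.2 2.  0.5]
rest [ 0.8 -0.1  0.2]
set [474 412] [45. 41. 40.]
next [504 368] [  0. 119. 221.]
lobe [438 371] [51. 48. 48.]
32.8667
[374 261] [ 58. 166.  56.]
[385 238] [ 23. 133. 227.]
[382 283] [ 56.  80. 119.]
35.125
```

View pics/f.png

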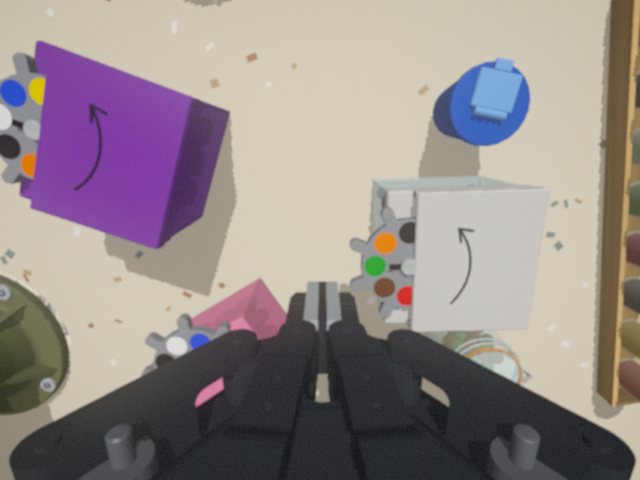

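Green stands at the pointer at (374,266), the canister is where it was, and the arm is clear.

```bash
python3 -c "
from station import ticket
print(ticket.close_job())"
```

```text
the job is handed in; nothing more can be done
None
```

The day wheel was clicked from blue through yellow, red and brown to green, and the final picture shows green at the pointer, the canister where it stood and the arm clear; the job is handed in at about 35 s, with no verdict returned.

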